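# Price holder behind the display-step lip

## Task

Lay the white-and-red price tile, white face up, in the pocket of the price holder while the holder is still in its wooden stand, and let go of the tile. Then take the holder by its orange grip, carry it with the tile in it to the display step and push its tongue down into the free slot behind the aluminium lip, pocket hanging out in front, until it is fully home against the red spring bar. The spring pushes it out again, so finish while still holding the holder pressed home; leave everything else where it stands.

Things in the scene. Friction and masses are not known exactly. Their poses are not given: they have to be found in the camera images.
- price_tile: Loose square tile 34 x 34 x 12 mm thick, about 22 g, lying on the bench with its white face (one red stripe) up; underside red. Origin: centre of its underside; z points out of the white face. Which side faces forward in the pocket does not matter. Pinch it with the tips 6 mm or more above its underside, so that they clear the pocket's 4 mm walls.
- holder: Loose white price holder, about 70 g, in its stand, tongue down. Origin: on the tongue's centreline at the underside of its shoulders. Shoulder bar x -17..14, y -30..30, z 0..8 mm. Tongue 8 mm thick (x), 50 mm wide (y), down to z = -34 mm, foot rounded. Tray with the pocket on the -x side, out to x = -60 mm, underside z 0, 46 mm wide (y). Axes as the stand's at the start.
- pocket (a point): Centre of the floor of the holder's open-topped pocket, at (-37, 0, 4) mm in the holder's frame, axes as the holder's. Grey floor, inside 40 x 40 mm; white walls 4 mm high, 3 mm thick. The laid-in tile has its origin here. Hold the tile along the holder's y when laying it: on +x the orange grip stands in the way of a finger (30 mm from the pocket's centre).
- grip (a point): Where to pinch the holder's orange grip: on its axis, at (0, 0, 31) mm in the holder's frame. The grip is a block 14 mm (x) by 26 mm (y), z 8..46 mm in the holder's frame, its foot on the shoulder bar. Pinch it across the 26 mm (fingers closing along the holder's y); fingertips must stay above z 8 mm.
- stand: Fixed wooden block 90 (x) x 80 (y) x 45 mm high that carries the holder. Origin: centre of its underside. Its slot, 12 x 56 mm, is centred at x = +22, y = 0 mm; the holder stands in it with its origin at (22, 0, 45) mm and is lifted straight up out of it (34 mm).
- step: Fixed low display step, 360 mm wide (y). Origin: on the bench under the free slot's centre; -x is its front, with the lip. Lip and back rail are aluminium, tops 75 mm above the bench. Cans and a tin stand on its white deck (62 mm high), over 105 mm behind the lip. Two filled holders (yellow, green tile), tops 91 mm high, are fixed on the lip 125 mm to either side of the free slot.
- slot (a point): Centre of the mouth of the free slot behind the lip, level with the lip's top (75 mm above the bench); axes as the step's. Slot 12 mm (x, lip to back rail) by 56 mm (y). The holder is fully home when its shoulders lie on the lip: its origin at this point, its axes parallel to these, so that the tray hangs out over the lip to the front (-x).
- spring_bar (a joint): How far the red spring bar in the slot is pushed down, m. 0 = up, its top 24 mm below the slot's mouth; 0.010 when the holder is home (limit 0.014). It resists with 4 N at first, 10 N at home; there the shoulders meet the rigid lip, so a push of about 15 N is felt only when home. If let go, the holder rises again about 10 mm.
- blue_tile: Loose blue tile of the same size, lying on the bench; not used, leave it. Origin: centre of its underside.
- navy_can: Spray can, blue with white cap, 52 mm across, 150 mm high, standing on the step; leave it. Origin: centre of its underside.
- red_can: Spray can, red with white cap, 52 mm across, 150 mm high, standing on the step; leave it. Origin: centre of its underside.
- polish_tin: Round polish tin, black and brass, 72 mm across, 26 mm high, on the step; leave it. Origin: centre of its underside.
- shoe_brush: Shoe brush 150 x 50 x 43 mm with dark wooden back, on the bench at the right; leave it. Origin: centre of its underside.
- glue_jar: Jar with black cap, 64 mm across, 85 mm high, on the bench at the left; leave it. Origin: centre of its underside.
- cobbler_hammer: Hammer lying on the bench at the far left; leave it. Origin: on its underside.

How it is judged:
On the way, in this order (a step that is already met when the one before it is completed fails the run):
1. the price tile lies white face up in the holder's pocket, let go, with the holder still in its stand (x of price_tile in the frame of holder between -0.0415 and -0.0325 m and y of price_tile in the frame of holder between -0.0045 and 0.0045 m and z of price_tile in the frame of holder between 0.001 and 0.007 m and angle between the z axis of price_tile and the z axis of holder, either way round below 0.12 rad and angle between price_tile's own z axis and vertical below 0.25 rad and contact force between the fingers and price_tile below 0.05 N and distance between holder and stand below 0.06 m and linear speed of price_tile below 0.03 m/s), for 0.2 s.
2. the holder's tongue is down in the free slot behind the lip, held by the fingers, the tile in its pocket (x of price_tile in the frame of holder between -0.0415 and -0.0325 m and y of price_tile in the frame of holder between -0.0045 and 0.0045 m and z of price_tile in the frame of holder between 0.001 and 0.007 m and angle between the z axis of price_tile and the z axis of holder, either way round below 0.12 rad and angle between price_tile's own z axis and vertical below 0.25 rad and contact force between the fingers and price_tile below 0.05 N and horizontal distance between holder and slot below 0.008 m and z of holder in the frame of slot below 0.015 m and contact force between the fingers and holder above 1 N), for 0.05 s.
At the end, for the whole second after the job is handed in: Holder in the free slot (5 mm), shoulders within 2.5 mm of the lip top, upright (0.1 rad), tray in front, spring bar down over 7 mm, fingers still on the holder (over 3 N), all at rest; tile white face up in the pocket (4.5 mm), not touched by the fingers (x of price_tile in the frame of holder between -0.0415 and -0.0325 m and y of price_tile in the frame of holder between -0.0045 and 0.0045 m and z of price_tile in the frame of holder between 0.001 and 0.007 m and angle between the z axis of price_tile and the z axis of holder, either way round below 0.12 rad and angle between price_tile's own z axis and vertical below 0.25 rad and contact force between the fingers and price_tile below 0.05 N and x of holder in the frame of slot between -0.005 and 0.005 m and y of holder in the frame of slot between -0.005 and 0.005 m and z of holder in the frame of slot between -0.004 and 0.0025 m and angle between the z axis of holder and the z axis of slot, either way round below 0.1 rad and x of price_tile in the frame of slot below -0.02 m and value of joint spring_bar above 0.007 m and contact force between the fingers and holder above 3 N and linear speed of holder below 0.02 m/s); the arm keeps its last pose, push and grip.
It fails at once if a can or the tin on the step was moved more than 30 mm (distance of any of navy_can, red_can, polish_tin from where it was at the start of the episode above 0.03 m).
It fails at once if the blue tile was moved more than 30 mm (distance of blue_tile from where it was at the start of the episode above 0.03 m).
It fails at once if the brush, jar or hammer was moved more than 30 mm (distance of any of shoe_brush, glue_jar, cobbler_hammer from where it was at the start of the episode above 0.03 m).
It also fails if it takes over 54 s, if anything falls off the work surface, if the arm or the gripper's body presses on something with over 40 N, if the wrist force passes 120 N, or if a joint passes its speed limit or range.

## Robot

A 6-joint arm with a two-finger parallel gripper is mounted at the origin on the work surface. World frame = base frame: x ahead of the robot, y to its left, z up, the work surface at z = 0. Lengths are in m, angles in rad, forces in N, time in s.
With the tool pointing down it reaches from about 0.225 to 0.875 m from the base axis. Payload 3.4 kg.
Tool frame: the origin (TCP) lies on the centre line of the jaws, within the pads' length; the fingertips stand 22 mm ahead of it and the grasp point (between the pads) lies 3 mm ahead of it; z points along the fingers, y is the line along which they close (so a half turn about z gives the same grasp; the last joint's range is limited). The gripper opens to 85 mm and grips with 20 to 120 N. Pads are 22 mm wide; open, the fingers measure 114 mm over their backs; the gripper's body (76 mm by 85 mm) begins 54 mm behind the grasp point. The pads swing forward as they close: fully open they stand 13 mm farther back than shut.
Start: joints at [-1.263, 0.276, 1.505, -0, 1.361, -0.121], TCP at [0.239, -0.523, 0.253] pointing down, gripper open.
Joint ranges: [-2.89, 2.89], [-0.75, 2.08], [0.22, 2.7], [-1.18, 4.32], [0.11, 2.71], [-2.7, 2.7]. Speed limits (rad/s): [2.57, 2.57, 3.14, 3.14, 3.14, 3.14].

## Interface

Orientations are given as a unit quaternion [w, x, y, z].
In Python, from rig import manip gives the robot as it stands.
- The arm moves only by the tool nudge_tcp, called by a JSON object that holds its "name" and its "arguments". Schema: {"type":"object","properties":{"plan":{"type":"array","items":{"type":"array","items":{"type":"array","items":{"type":"number"},"minItems":4,"maxItems":4},"minItems":1,"maxItems":5},"minItems":1,"maxItems":1},"finger_gap":{"type":"number"},"grip_n":{"type":"number"},"only":{"type":"string"},"quiet":{"type":"boolean"},"lines":{"type":"string"}},"required":["plan"],"additionalProperties":false}. plan is a list that holds a single list of rows (three levels of brackets), with 1 to 5 rows, each of 4 numbers: dx, dy, dz in m, then a turn about the tool's z in rad; each row shifts and turns the commanded pose from where the row before left it, along the tool's axes as they then stand; what a row does not reach is not made up. A row lasts 1/12 s, in which the tool goes at most 0.0417 m and 0.125 rad, less where a joint would pass 70% of its speed; a pose out of reach is approached as far as the arm can. finger_gap is the finger opening in m, set as the call begins (left out keeps the last). The fingers move at their own pace and stop on an object; grip_n is the grip in N (left out, the last holds). Time passes only in rows, so rows that do not move let the fingers close. The tool returns the time, the measured TCP pose, the force, the opening and the grip force at its end. only (a regular expression) keeps the lines of the reply that match it, lines (a string "A,B") keeps lines A to B, and quiet returns only ok. Input that does not fit is refused with a message, and nothing moves.
- manip.get_state(): the state, without advancing time (a new reading comes with each control period).
- manip.get_image(name): name is "scene" or "top"; returns a dict with "img" (480x640x3 uint8, red, green, blue), "camera_matrix" (3x3 intrinsics, pixels), "T" (4x4, takes a point from camera to world coordinates). Camera axes: x right, y down, z forward; pixel columns grow to the right and rows downward; lengths in m; the calibration is good to about 2 mm. A picture is of the moment at which its call begins. There is no depth.
- manip.sign_off(): hands the job in; it is judged then, once.
The state is a dict: "clock": time; "qpos": joint angles; "qd": joint speeds; "effort": joint torques, N m; "position": TCP position; "ee_rot": TCP orientation; "contact_force": force on the tool from outside, world axes, zero at the start; "moment": the same for the moment, N m; "width": finger opening in m; "gripper_force": force on a finger pad.
Only numpy, scipy, OpenCV 4.12 (cv2) and the standard library are available. Lean on these libraries where they do the work, as an engineer would, in place of code of your own. Each camera call takes 0.05 s, during which the arm holds its last target. There are 200 camera calls.

## Working session

There is one attempt and no reset: what is moved stays moved. The work goes in short steps, Python scripts to look and compute and a tool call to move; the robot and the scene stay as the last step left them, time stands still between calls to the robot, and variables do not carry over. Pictures are saved under pics/ and viewed, at most 10 in all, crops included, and the job is handed in when it is done.

```bash
ls; mkdir -p pics; python3 - <<'E'
from rig import manip
import cv2,numpy as np,pickle
d={}
for n in("scene","top"):
    r=manip.get_image(n); d[n]=r; cv2.imwrite(f"pics/{n}0.png",r["img"][:,:,::-1]); print(n,r["camera_matrix"].tolist(),np.round(r["T"],4).tolist())
pickle.dump(d,open("d0.pkl","wb"))
print(manip.get_state())
E
```

```text
pics
rig.py
scene [[539.3334736288587, 0.0, 320.51836958318415], [0.0, 539.3334736288587, 235.31304918955684], [0.0, 0.0, 1.0]] [[-0.0702, 0.5342, -0.8424, 1.644], [0.9975, 0.0381, -0.059, 0.0781], [0.0006, -0.8445, -0.5356, 0.7431], [0.0, 0.0, 0.0, 1.0]]
top [[452.96992517127785, 0.0, 317.89661257123703], [0.0, 452.96992517127785, 239.78398488869635], [0.0, 0.0, 1.0]] [[0.0068, -0.9881, 0.1537, 0.4365], [-0.9999, -0.0082, -0.0081, -0.0069], [0.0092, -0.1536, -0.9881, 1.0657], [0.0, 0.0, 0.0, 1.0]]
{'clock': 0.1, 'qpos': array([-1.26299598e+00,  2.76547559e-01,  1.50602070e+00, -2.52647524e-05,
        1.36072983e+00, -1.21016070e-01]), 'qd': array([-2.46604404e-04, -1.53017288e-03, -3.42274005e-03,  5.77505947e-04,
        9.14966276e-05,  1.28333144e-04]), 'effort': array([ 1.34172147e-03, -4.17698157e+01, -2.46406406e+01, -2.34801910e-04,
        5.79634972e-03, -2.75455285e-06]), 'position': array([ 0.23892338, -0.52251574,  0.25251154]), 'ee_rot': array([-8.47850624e-04,  9.77101562e-01,  2.12771733e-01, -9.18200977e-05]), 'contact_force': array([ 0.09695921, -0.44867276, -0.29899565]), 'moment': array([-0.02673474,  0.00013373, -0.01276427]), 'gripper_force': 0.0, 'width': 0.08523918119431877}
```

View pics/top0.png

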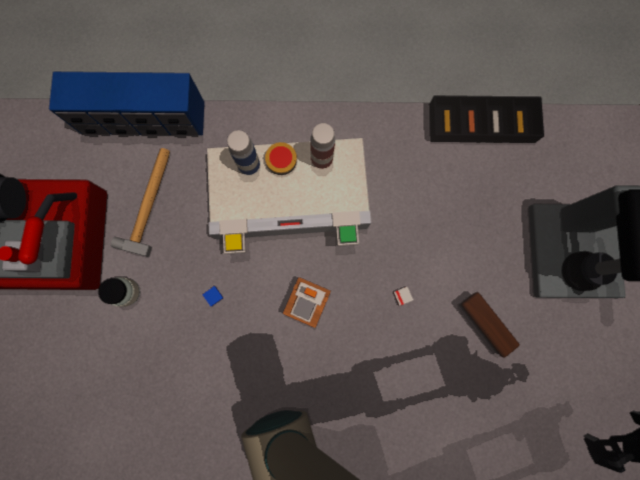

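View pics/scene0.png

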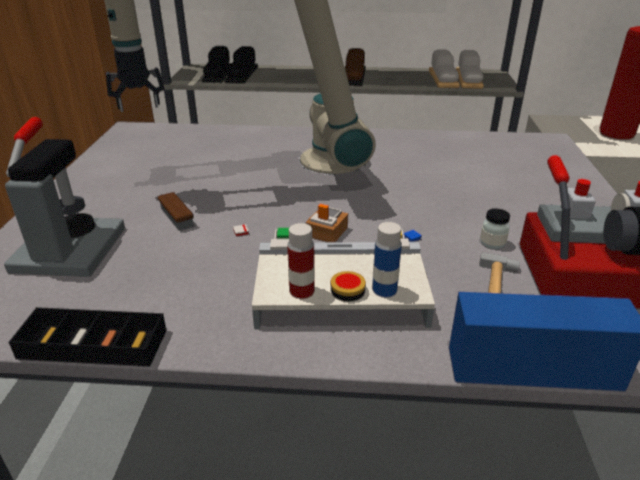

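The top view shows the price tile at about (402,296), the stand with its holder at (307,303), the red bar in the slot at (289,222), the yellow tile at (234,242), the green tile at (347,233) and the blue tile at (213,296). The scene view shows the step from behind, with the holder's orange grip at (323,211).

```bash
cat > h.py <<'E'
import cv2,numpy as np
def ray(r,uv,z):
    K,T=r["camera_matrix"],r["T"]; d=T[:3,:3]@np.linalg.solve(K,[uv[0],uv[1],1]); o=T[:3,3]
    return (o+d*(z-o[2])/d[2])
def proj(r,p):
    T=r["T"]; c=T[:3,:3].T@(np.asarray(p)-T[:3,3]); q=r["camera_matrix"]@c; return q[:2]/q[2]
def blob(r,lo,hi,box,show=False):
    x0,y0,x1,y1=box; c=cv2.resize(r["img"][y0:y1,x0:x1],None,fx=8,fy=8,interpolation=cv2.INTER_CUBIC)
    m=cv2.inRange(cv2.cvtColor(c,cv2.COLOR_RGB2HSV),lo,hi)
    cs,_=cv2.findContours(m,cv2.RETR_EXTERNAL,cv2.CHAIN_APPROX_NONE)
    k=max(cs,key=cv2.contourArea).reshape(-1,2).astype(np.float32)
    return (k+0.5)/8-0.5+[x0,y0]
def rect(r,k,z):
    """contour -> world plane z -> min area rect centre,size,angle"""
    P=np.array([ray(r,u,z)[:2] for u in k],np.float32)*1000
    (c,s,a)=cv2.minAreaRect(P); return np.round(np.array(c)/1000,4),np.round(s,1),round(a,1)
E
python3 - <<'E'
import pickle,cv2,numpy as np
d=pickle.load(open("d0.pkl","rb"));t=d["top"]["img"];s=d["scene"]["img"]
f=lambda i,x,y,w,h,k:cv2.resize(i[y:y+h,x:x+w],(w*k,h*k),interpolation=cv2.INTER_NEAREST)
a=f(t,275,270,60,60,6);b=f(t,385,280,36,30,6);e=f(t,215,205,150,50,5);g=f(s,300,195,60,45,6);h=f(s,225,220,30,20,6)
o=np.zeros((600,790,3),np.uint8)
for im,x,y in((a,0,0),(b,370,0),(g,370,190)): o[y:y+im.shape[0],x:x+im.shape[1]]=im[:o.shape[0]-y,:o.shape[1]-x]
o[190:190+h.shape[0],590:][:,:0]
o2=e[:140]; o[465:600,0:750]=e[60:195]
cv2.imwrite("pics/c.png",o[:,:,::-1])
E
```

```text
(no output)
```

View pics/c.png

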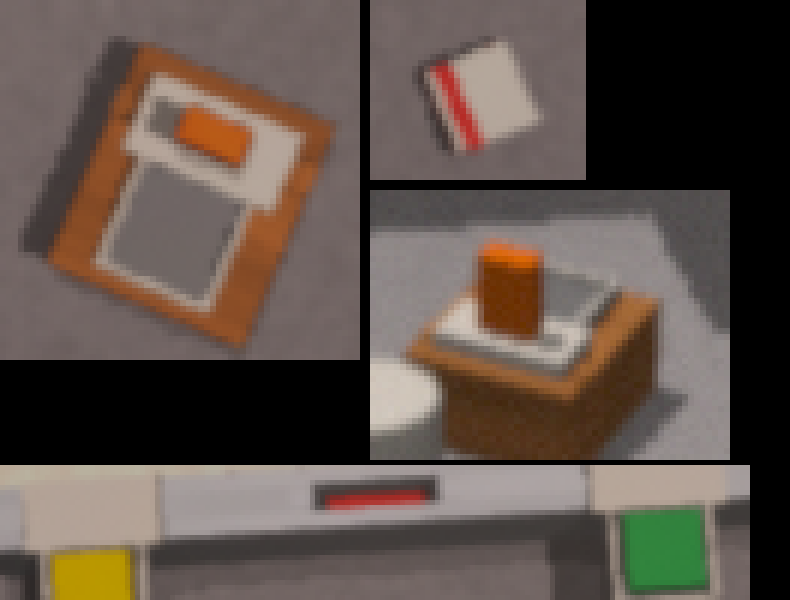

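The crops show the holder (pocket at about (304,309), grip top at (310,292)), the tile with its stripe on the left, and the dark slot with the red bar, with the yellow and green tiles on either side.

```bash
python3 - <<'E'
import pickle,cv2,numpy as np
from h import *
d=pickle.load(open("d0.pkl","rb"));r=d["top"];s=d["scene"]
h=cv2.cvtColor(r["img"],cv2.COLOR_RGB2HSV)
for n,u in dict(floor=(304,308),bench=(340,320),white=(319,297),tilew=(405,295),stripe=(399,296),wood=(280,305),orange=(310,291),slot=(279,222),yel=(233,242),grn=(346,233),lip=(270,222)).items(): print(n,h[u[1],u[0]])
def show(n,k,z): print(n,len(k),rect(r,k,z))
show("tile",cv2.convexHull(np.vstack([blob(r,(0,0,130),(20,60,255),(388,280,418,312)),blob(r,(0,120,100),(10,255,255),(388,280,418,312))]).astype(np.float32))[:,0],.012)
show("floor",blob(r,(0,0,60),(180,40,135),(293,296,318,321)),.049)
show("holderwhite",cv2.convexHull(blob(r,(0,0,145),(180,45,255),(285,275,330,325)).astype(np.float32))[:,0],.051)
show("orange",blob(r,(8,200,170),(18,255,255),(298,280,325,305)),.091)
show("yel",blob(r,(20,150,80),(35,255,255),(220,230,248,255)),.091)
show("grn",blob(r,(50,100,60),(85,255,255),(335,220,360,248)),.091)
show("slotdark",cv2.convexHull(np.vstack([blob(r,(0,0,0),(180,255,115),(272,216,308,230))]))[:,0],.075)
show("red",blob(r,(0,120,80),(10,255,255),(272,214,308,231)),.051)
show("redm",blob(r,(170,120,80),(180,255,255),(272,214,308,231)),.051) if 0 else None
E
```

```text
floor [  7  30 112]
bench [  4  34 114]
white [ 12  37 181]
tilew [ 13  35 180]
stripe [  1 192 182]
wood [ 3 34 90]
orange [ 12 222 184]
slot [ 8 30 69]
yel [ 25 255 185]
grn [ 64 160 132]
lip [  0  14 162]
tile 30 (array([ 0.4722, -0.2161]), array([36.5, 32.2]), 23.2)
floor 513 (array([0.441 , 0.0152]), array([40.9, 40.4]), 66.4)
holderwhite 17 (array([0.467 , 0.0042]), array([57.2, 42.9]), 67.8)
orange 210 (array([0.475 , 0.0006]), array([22.4, 10.3]), 66.9)
yel 488 (array([0.5823, 0.1693]), array([35.6, 35.8]), 4.6)
grn 465 (array([ 0.6024, -0.0791]), array([34.4, 34.4]), 4.4)Traceback (most recent call last):
  File "<stdin>", line 13, in <module>
cv2.error: OpenCV(4.12.0) /io/opencv/modules/imgproc/src/convhull.cpp:143: error: (-215:Assertion failed) total >= 0 && (depth == CV_32F || depth == CV_32S) in function 'convexHull'
```

{"name": "nudge_tcp", "arguments": {"plan": [[[0.032, -0.02, 0.016, 0.025], [0.032, -0.02, 0.016, 0], [0.032, -0.02, 0.016, 0], [0.032, -0.02, 0.016, 0], [0.032, -0.02, 0.016, 0]]], "finger_gap": 0.036, "grip_n": 20}}

```text
clock: 0.52
position: [0.3465, -0.3659, 0.1724]
ee_rot: [-0.0, 0.98, 0.2, 0.0]
contact_force: [0.6, 0.4, 0.2]
width: 0.0363
gripper_force: 0.0
```

{"name": "nudge_tcp", "arguments": {"plan": [[[0.032, -0.02, 0.016, 0], [0.032, -0.02, 0.016, 0], [0.032, -0.02, 0.016, 0], [0.032, -0.02, 0.016, 0], [0, 0, 0, 0]]]}}

```text
clock: 0.93
position: [0.433, -0.237, 0.1063]
ee_rot: [-0.004, 0.979, 0.203, -0.001]
contact_force: [-0.6, 0.4, -0.2]
width: 0.036
gripper_force: 0.0
```

```bash
python3 - <<'E'
from rig import manip
s=manip.get_state();print(s)
E
python3 - <<'E'
import pickle,cv2,numpy as np
from h import *
d=pickle.load(open("d0.pkl","rb"));r=d["top"];s=d["scene"]
def show(n,r,k,z): print(n,len(k),rect(r,k.astype(np.float32),z))
show("white",r,blob(r,(0,0,130),(20,60,255),(388,280,418,312)),.012)
show("stripe",r,blob(r,(0,110,100),(10,255,255),(388,280,418,312)),.012)
show("slotdark",r,blob(r,(0,0,0),(180,255,115),(272,216,308,230)),.075)
show("red",r,blob(r,(0,120,80),(10,255,255),(272,214,308,231)),.051)
print(cv2.cvtColor(s["img"],cv2.COLOR_RGB2HSV)[230,234:250].tolist())
show("scene white",s,blob(s,(0,0,150),(180,60,255),(230,222,252,238)),.012)
show("scene stripe",s,blob(s,(0,110,100),(10,255,255),(230,222,252,238)),.012)
show("scene orange",s,blob(s,(8,180,190),(18,255,255),(312,198,335,222)),.091)
E
```

```text
{'clock': 0.9333, 'qpos': array([-0.64415895,  0.29138177,  1.89081397,  0.00382883,  0.9666531 ,
        0.51565606]), 'qd': array([-0.08092932, -0.02172784, -0.03519693, -0.0870771 ,  0.03826184,
       -0.08348832]), 'effort': array([  1.58008844, -37.15461016, -20.01131058,   0.36349917,
        -0.46212908,   0.47480961]), 'position': array([ 0.43297898, -0.23703694,  0.10629196]), 'ee_rot': array([-0.0037625 ,  0.97917581,  0.2029756 , -0.00121509]), 'contact_force': array([-0.56917832,  0.40074952, -0.19981268]), 'moment': array([0.0268553 , 0.01386141, 0.08853736]), 'gripper_force': 0.0, 'width': 0.03603197713663789}
white 365 (array([ 0.4734, -0.2199]), array([35.7, 24.7]), 22.5)
stripe 259 (array([ 0.4676, -0.2045]), array([36.2,  7.8]), 23.2)
slotdark 469 (array([0.6302, 0.0482]), array([11.8, 55.6]), 5.0)
red 341 (array([0.632 , 0.0491]), array([ 6.7, 46.8]), 4.7)
[[8, 38, 160], [12, 29, 195], [16, 27, 207], [14, 25, 206], [15, 27, 207], [13, 26, 207], [13, 26, 204], [16, 26, 206], [12, 28, 203], [5, 49, 198], [3, 128, 185], [1, 186, 180], [2, 125, 179], [6, 47, 175], [7, 27, 158], [4, 14, 146]]
scene white 440 (array([ 0.4713, -0.2124]), array([42.7, 40.8]), 21.0)
scene stripe 170 (array([ 0.4739, -0.2008]), array([42.4, 10. ]), 15.7)
scene orange 141 (array([0.4804, 0.0026]), array([21.4, 10.7]), 67.8)
```

{"name": "nudge_tcp", "arguments": {"plan": [[[0, -0.0036, 0.03, 0], [0, 0, 0.03, 0], [0, 0, 0.012, 0], [0, 0, 0, 0], [0, 0, 0, 0]]]}}

```text
clock: 1.35
position: [0.4305, -0.2405, 0.0368]
ee_rot: [-0.001, 0.98, 0.2, -0.001]
contact_force: [0.3, 0.4, -0.1]
width: 0.0358
gripper_force: 0.0
```

{"name": "nudge_tcp", "arguments": {"plan": [[[0, 0, 0.004, 0], [0, 0, 0.003, 0], [0, 0, 0, 0]]]}}

```text
clock: 1.6
position: [0.4312, -0.2409, 0.0307]
ee_rot: [0.0, 0.98, 0.2, 0.0]
contact_force: [-0.5, 0.3, 0.2]
width: 0.0359
gripper_force: 0.0
```

{"name": "nudge_tcp", "arguments": {"plan": [[[0, 0, 0.003, 0], [0, 0, 0, 0]]]}}

```text
clock: 1.77
position: [0.431, -0.2406, 0.0274]
ee_rot: [0.0, 0.98, 0.2, 0.0]
contact_force: [-0.6, 0.1, -0.0]
width: 0.0357
gripper_force: 0.0
```

{"name": "nudge_tcp", "arguments": {"plan": [[[0, 0, 0.003, 0], [0, 0, 0, 0]]]}}

```text
clock: 1.93
position: [0.4309, -0.2404, 0.0241]
ee_rot: [-0.0, 0.98, 0.201, -0.0]
contact_force: [0.6, -0.4, -0.1]
width: 0.0361
gripper_force: 0.0
```

{"name": "nudge_tcp", "arguments": {"plan": [[[0, 0, 0.002, 0], [0, 0, 0, 0]]]}}

```text
clock: 2.1
position: [0.4309, -0.2403, 0.022]
ee_rot: [-0.0, 0.98, 0.201, -0.0]
contact_force: [-0.4, 0.7, 0.7]
width: 0.0361
gripper_force: 0.0
```

{"name": "nudge_tcp", "arguments": {"plan": [[[0, 0, 0.0015, 0], [0, 0, 0, 0]]]}}

```text
clock: 2.27
position: [0.4311, -0.2405, 0.021]
ee_rot: [0.0, 0.98, 0.201, 0.0]
contact_force: [-0.3, -0.5, 2.6]
width: 0.0362
gripper_force: 1.5
```

{"name": "nudge_tcp", "arguments": {"plan": [[[0, 0, 0.0015, 0], [0, 0, 0, 0]]]}}

```text
clock: 2.43
position: [0.4312, -0.2406, 0.021]
ee_rot: [0.0, 0.98, 0.201, 0.0]
contact_force: [-3.0, 0.9, 16.9]
width: 0.0359
gripper_force: 8.1
```

{"name": "nudge_tcp", "arguments": {"plan": [[[0, 0, -0.03, 0], [0.01, -0.003, -0.01, 0], [0.037, -0.0032, 0, 0], [0, 0, 0, 0], [0, 0, 0, 0]]], "finger_gap": 0.06}}

```text
clock: 2.85
position: [0.4731, -0.2159, 0.0595]
ee_rot: [0.001, 0.979, 0.202, 0.001]
contact_force: [-1.6, 0.5, 0.1]
width: 0.0602
gripper_force: 0.0
```

{"name": "nudge_tcp", "arguments": {"plan": [[[0, 0, 0, 0]]]}}

```text
clock: 2.93
position: [0.4712, -0.2159, 0.0589]
ee_rot: [-0.0, 0.98, 0.201, -0.001]
contact_force: [0.1, -0.2, 0.3]
width: 0.06
gripper_force: 0.0
```

```bash
python3 - <<'E'
from rig import manip
import cv2,numpy as np
from h import *
r=manip.get_image("top");s=manip.get_image("scene")
f=lambda i,x,y,w,h,k:cv2.resize(i[y:y+h,x:x+w],(w*k,h*k),interpolation=cv2.INTER_CUBIC)
cv2.imwrite("pics/c2.png",np.hstack([f(r["img"],370,270,60,50,6),f(s["img"],210,195,60,50,6)])[:,:,::-1])
E
```

```text
(no output)
```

View pics/c2.png

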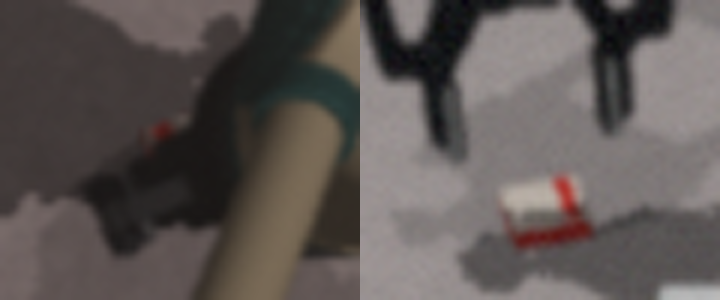

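The view from behind shows the tile, at about (545,210) in the crop, lying between the two open fingers. Its lower half is red.

{"name": "nudge_tcp", "arguments": {"plan": [[[0.001, 0, 0.02, 0], [0, 0, 0.011, 0], [0, 0, 0, 0], [0, 0, 0, 0]]]}}

```text
clock: 3.37
position: [0.4715, -0.2159, 0.0277]
ee_rot: [-0.001, 0.98, 0.2, -0.001]
contact_force: [-0.3, 0.5, 0.5]
width: 0.06
gripper_force: 0.0
```

{"name": "nudge_tcp", "arguments": {"plan": [[[0, 0, 0, 0], [0, 0, 0, 0], [0, 0, 0, 0]]], "finger_gap": 0.03, "grip_n": 20}}

```text
clock: 3.62
position: [0.4731, -0.2163, 0.0291]
ee_rot: [0.001, 0.98, 0.2, 0.001]
contact_force: [-0.0, -1.1, 1.2]
width: 0.0333
gripper_force: 20.1
```

{"name": "nudge_tcp", "arguments": {"plan": [[[0, 0, 0, 0], [0, 0, 0, 0]]]}}

```text
clock: 3.78
position: [0.4731, -0.2164, 0.0291]
ee_rot: [0.001, 0.98, 0.201, 0.0]
contact_force: [-0.0, -1.2, 5.7]
width: 0.0333
gripper_force: 20.4
```

{"name": "nudge_tcp", "arguments": {"plan": [[[0, 0, -0.015, 0], [0, 0, -0.02, 0.11], [0, 0, -0.02, 0.11], [0, 0, -0.02, 0.11], [0, 0, -0.015, 0.11]]]}}

```text
clock: 4.2
position: [0.4731, -0.216, 0.1199]
ee_rot: [0.0, 1.0, -0.021, 0.001]
contact_force: [0.6, -0.4, -0.3]
width: 0.0331
gripper_force: 20.1
```

{"name": "nudge_tcp", "arguments": {"plan": [[[0, 0, -0.015, 0.12], [0, 0, 0, 0.12], [0, 0, 0, 0.13], [0, 0, 0, 0], [0, 0, 0, 0]]]}}

```text
clock: 4.62
position: [0.4725, -0.2157, 0.1332]
ee_rot: [-0.0, 0.98, -0.198, -0.0]
contact_force: [-0.0, -1.3, -0.3]
width: 0.0329
gripper_force: 20.1
```

```bash
cat > d.py <<'E'
import sys,numpy as np
from scipy.spatial.transform import Rotation as R
from rig import manip
s=manip.get_state();q=s["ee_rot"];M=R.from_quat([q[1],q[2],q[3],q[0]]).as_matrix()
t=np.array([float(v) for v in sys.argv[1:4]])
print("delta tool",np.round(M.T@(t-s["position"]),4),"pos",np.round(s["position"],4),"yaw",round(np.degrees(np.arctan2(M[1,0],M[0,0])),2),"w",round(s["width"],4),"F",np.round(s["contact_force"],1))
E
python3 d.py 0.441 0.0152 0.135
```

```text
delta tool [-0.1185 -0.2006 -0.0017] pos [ 0.4725 -0.2157  0.1332] yaw -22.8 w 0.0329 F [-0.  -1.3 -0.3]
```

{"name": "nudge_tcp", "arguments": {"plan": [[[-0.0197, -0.0334, 0, 0.009], [-0.0197, -0.0334, 0, 0], [-0.0197, -0.0334, 0, 0], [-0.0197, -0.0334, 0, 0], [-0.0197, -0.0334, 0, 0]]]}}

```text
clock: 5.03
position: [0.4479, -0.022, 0.133]
ee_rot: [-0.0, 0.979, -0.203, -0.0]
contact_force: [0.8, 0.4, 0.2]
width: 0.0332
gripper_force: 20.2
```

{"name": "nudge_tcp", "arguments": {"plan": [[[-0.0197, -0.0334, 0, 0], [0, 0, 0, 0], [0, 0, 0, 0], [0, 0, 0, 0]]]}}

```text
clock: 5.37
position: [0.4441, 0.0148, 0.1333]
ee_rot: [0.0, 0.979, -0.202, 0.0]
contact_force: [-0.2, -0.6, -0.1]
width: 0.0333
gripper_force: 20.2
```

```bash
python3 d.py 0.441 0.0152 0.09
python3 - <<'E'
from rig import manip
import cv2,numpy as np,pickle
from h import *
r=manip.get_image("top");s=manip.get_image("scene");pickle.dump((r,s),open("d1.pkl","wb"))
f=lambda i,x,y,w,h,k:cv2.resize(i[y:y+h,x:x+w],(w*k,h*k),interpolation=cv2.INTER_CUBIC)
cv2.imwrite("pics/c3.png",np.hstack([f(r["img"],275,270,64,70,6),f(s["img"],290,170,64,70,6)])[:,:,::-1])
E
```

```text
delta tool [-0.003   0.0009  0.0433] pos [0.4441 0.0148 0.1333] yaw -23.34 w 0.0333 F [-0.2 -0.6 -0.1]
```

View pics/c3.png

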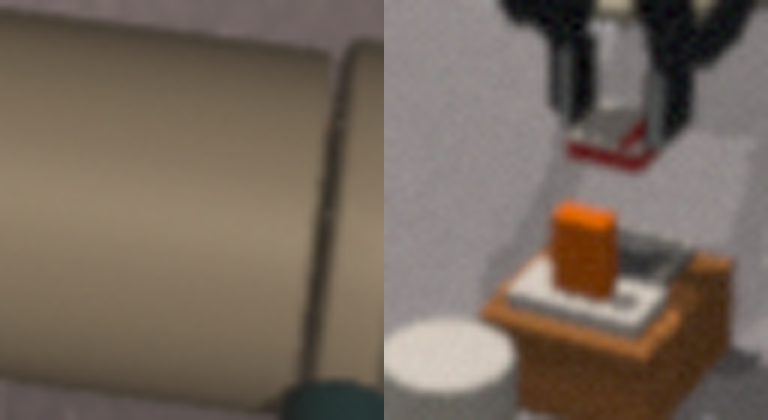

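The crop shows the tile held level and white face up. Its lower edge facing the camera runs from about (568,155) to (640,170), and the holder is undisturbed below it.

```bash
python3 - <<'E'
import pickle,numpy as np
from h import *
r,s=pickle.load(open("d1.pkl","rb"))
a=np.radians(-23.34);X=np.array([np.cos(a),np.sin(a),0]);Y=np.array([-X[1],X[0],0]);p=np.array([.4441,.0148,.1333-.0291])
for y in(-17,17):
    u=proj(s,p+X*.017+Y*y/1000);print((u-[290,170])*6+[384,0])
# red lower band of tile
k=blob(s,(0,120,50),(8,255,255),(315,185,336,202));print((k.min(0)-[290,170])*6+[384,0],(k.max(0)-[290,170])*6+[384,0])
# shift per 1 mm along X, Y, Z
for v in(X,Y,[0,0,1]):print((proj(s,p+np.array(v)*.001)-proj(s,p))*6)
E
```

```text
[561.83506052 152.40729351]
[634.84329738 170.33716056]
[568.125 142.125] [647.625 165.375]
[-1.06970462  0.99752726]
[2.13292303 0.517636  ]
[ 0.02094253 -2.11280985]
```

{"name": "nudge_tcp", "arguments": {"plan": [[[-0.003, 0.001, 0.02, 0], [0, 0, 0.02, 0], [0, 0, 0, 0], [0, 0, 0, 0]]]}}

```text
clock: 5.8
position: [0.4403, 0.0141, 0.0927]
ee_rot: [0.0, 0.979, -0.205, -0.001]
contact_force: [0.6, 0.8, -0.0]
width: 0.0332
gripper_force: 20.2
```

```bash
python3 d.py 0.441 0.0152 0.0785
```

```text
delta tool [ 0.0003 -0.0013  0.0142] pos [0.4403 0.0141 0.0927] yaw -23.61 w 0.0332 F [ 0.6  0.8 -0. ]
```

```bash
python3 - <<'E'
from rig import manip
import cv2,numpy as np
r=manip.get_image("scene")
i=r["img"][185:240,295:355];cv2.imwrite("pics/c4.png",cv2.resize(i,None,fx=8,fy=8,interpolation=cv2.INTER_CUBIC)[:,:,::-1])
E
```

```text
(no output)
```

View pics/c4.png

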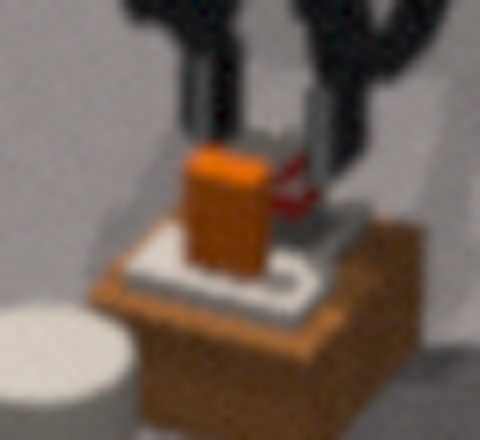

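The tile is hanging above the pocket behind the grip, and the fingers clear the orange block.

{"name": "nudge_tcp", "arguments": {"plan": [[[0, -0.001, 0.007, 0], [0, 0, 0.003, 0], [0, 0, 0, 0], [0, 0, 0, 0]]]}}

```text
clock: 6.18
position: [0.4412, 0.0161, 0.0834]
ee_rot: [0.0, 0.979, -0.204, 0.0]
contact_force: [-0.1, -0.6, -0.8]
width: 0.0334
gripper_force: 20.2
```

{"name": "nudge_tcp", "arguments": {"plan": [[[0, 0, 0.0015, 0], [0, 0, 0, 0]]]}}

```text
clock: 6.35
position: [0.4412, 0.0162, 0.0818]
ee_rot: [0.0, 0.979, -0.204, 0.0]
contact_force: [-0.6, 0.5, 0.5]
width: 0.0332
gripper_force: 20.2
```

{"name": "nudge_tcp", "arguments": {"plan": [[[0, 0, 0.0015, 0], [0, 0, 0, 0]]]}}

```text
clock: 6.52
position: [0.441, 0.0162, 0.0802]
ee_rot: [0.0, 0.979, -0.204, -0.0]
contact_force: [-0.4, -0.1, -0.3]
width: 0.033
gripper_force: 20.2
```

```bash
python3 d.py 0.441 0.0152 0.0785
```

```text
delta tool [0.0004 0.001  0.0017] pos [0.441  0.0162 0.0802] yaw -23.49 w 0.033 F [-0.4 -0.1 -0.3]
```

{"name": "nudge_tcp", "arguments": {"plan": [[[0, 0.001, 0.0015, 0], [0, 0, 0, 0]]]}}

```text
clock: 6.68
position: [0.4405, 0.0152, 0.0786]
ee_rot: [0.0, 0.979, -0.204, -0.0]
contact_force: [0.7, -0.3, -0.5]
width: 0.033
gripper_force: 20.2
```

{"name": "nudge_tcp", "arguments": {"plan": [[[0, 0, 0.001, 0], [0, 0, 0, 0]]]}}

```text
clock: 6.85
position: [0.4407, 0.0152, 0.0781]
ee_rot: [0.0, 0.979, -0.204, -0.0]
contact_force: [-1.2, 0.6, 3.9]
width: 0.0334
gripper_force: 20.6
```

{"name": "nudge_tcp", "arguments": {"plan": [[[0, 0, 0.001, 0], [0, 0, 0, 0]]]}}

```text
clock: 7.02
position: [0.4407, 0.0152, 0.078]
ee_rot: [0.0, 0.979, -0.204, 0.0]
contact_force: [-3.1, 0.1, 13.2]
width: 0.0331
gripper_force: 21.5
```

{"name": "nudge_tcp", "arguments": {"plan": [[[0, 0, -0.0015, 0], [0, 0, 0, 0]]]}}

```text
clock: 7.18
position: [0.4411, 0.0152, 0.0786]
ee_rot: [-0.0, 0.979, -0.204, 0.001]
contact_force: [0.6, 0.6, 0.1]
width: 0.0331
gripper_force: 20.2
```

{"name": "nudge_tcp", "arguments": {"plan": [[[0, 0, 0, 0], [0, 0, 0, 0], [0, 0, 0, 0], [0, 0, 0, 0]]], "finger_gap": 0.055}}

```text
clock: 7.52
position: [0.4406, 0.0152, 0.0781]
ee_rot: [0.0, 0.979, -0.204, -0.0]
contact_force: [0.2, -0.9, 0.6]
width: 0.0549
gripper_force: 0.0
```

{"name": "nudge_tcp", "arguments": {"plan": [[[0, 0, -0.03, 0], [0, 0, -0.03, 0], [0, 0, 0, 0], [0, 0, 0, 0]]]}}

```text
clock: 7.85
position: [0.442, 0.0151, 0.1396]
ee_rot: [-0.0, 0.979, -0.204, 0.002]
contact_force: [-0.1, -1.1, -0.4]
width: 0.0549
gripper_force: 0.0
```

```bash
python3 d.py 0.475 0.0006 0.125
python3 - <<'E'
from rig import manip
import cv2,numpy as np
r=manip.get_image("scene")
i=r["img"][185:240,295:355];cv2.imwrite("pics/c5.png",cv2.resize(i,None,fx=8,fy=8,interpolation=cv2.INTER_CUBIC)[:,:,::-1])
E
```

```text
delta tool [0.036  0.0002 0.0147] pos [0.442  0.0151 0.1396] yaw -23.5 w 0.0549 F [-0.1 -1.1 -0.4]
```

View pics/c5.png

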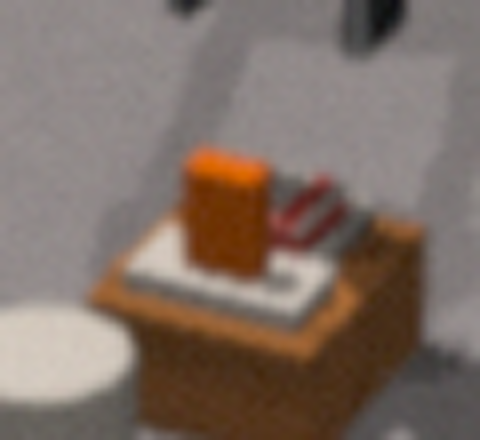

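The tile now lies flat in the pocket, right of the grip at about (310,215), with the fingers withdrawn above it.

{"name": "nudge_tcp", "arguments": {"plan": [[[0.018, 0, 0, 0], [0.018, 0, 0, 0], [0, 0, 0, 0], [0, 0, 0, 0]]]}}

```text
clock: 8.23
position: [0.4731, 0.0009, 0.1369]
ee_rot: [0.0, 0.979, -0.204, -0.002]
contact_force: [0.5, -0.1, 0.2]
width: 0.0552
gripper_force: 0.0
```

```bash
python3 d.py 0.475 0.0006 0.079
```

```text
delta tool [ 0.0021 -0.0006  0.0578] pos [0.4731 0.0009 0.1369] yaw -23.54 w 0.0552 F [ 0.5 -0.1  0.2]
```

{"name": "nudge_tcp", "arguments": {"plan": [[[0, 0, 0.02, 0], [0, 0, 0.02, 0], [0, 0, 0, 0], [0, 0, 0, 0]]]}}

```text
clock: 8.57
position: [0.4714, 0.0014, 0.097]
ee_rot: [0.0, 0.979, -0.204, -0.003]
contact_force: [1.0, 0.4, 0.7]
width: 0.0547
gripper_force: 0.0
```

```bash
python3 d.py 0.475 0.0006 0.079
```

```text
delta tool [ 0.0038 -0.0007  0.018 ] pos [0.4714 0.0014 0.097 ] yaw -23.49 w 0.0547 F [1.  0.4 0.7]
```

{"name": "nudge_tcp", "arguments": {"plan": [[[0.003, -0.0005, 0.009, 0], [0, 0, 0.009, 0], [0, 0, 0, 0], [0, 0, 0, 0]]]}}

```text
clock: 8.9
position: [0.4764, 0.0002, 0.08]
ee_rot: [0.0, 0.979, -0.204, -0.0]
contact_force: [1.1, -0.6, 0.1]
width: 0.0552
gripper_force: 0.0
```

```bash
python3 d.py 0.475 0.0006 0.079
```

```text
delta tool [-0.0014  0.0002  0.001 ] pos [4.764e-01 2.000e-04 8.000e-02] yaw -23.5 w 0.0552 F [ 1.1 -0.6  0.1]
```

{"name": "nudge_tcp", "arguments": {"plan": [[[0, 0, 0, 0], [0, 0, 0, 0], [0, 0, 0, 0], [0, 0, 0, 0]]], "finger_gap": 0.02, "grip_n": 40}}

```text
clock: 9.23
position: [0.4772, 0.0001, 0.0808]
ee_rot: [-0.0, 0.979, -0.204, 0.001]
contact_force: [-0.0, 0.5, 1.9]
width: 0.0257
gripper_force: 39.8
```

```bash
python3 d.py 0.475 0.0006 0.079
```

```text
delta tool [-0.0022  0.0004  0.0018] pos [4.772e-01 1.000e-04 8.080e-02] yaw -23.5 w 0.0257 F [-0.   0.5  1.9]
```

{"name": "nudge_tcp", "arguments": {"plan": [[[0, 0, 0, 0], [0, 0, 0, 0]]], "grip_n": 80}}

```text
clock: 9.4
position: [0.4773, 0.0, 0.0809]
ee_rot: [-0.0, 0.979, -0.204, 0.001]
contact_force: [-0.3, 0.5, 6.0]
width: 0.0248
gripper_force: 78.6
```

{"name": "nudge_tcp", "arguments": {"plan": [[[0, 0, -0.004, 0], [0, 0, -0.008, 0], [0, 0, -0.01, 0], [0, 0, -0.01, 0], [0, 0, -0.01, 0]]]}}

```text
clock: 9.82
position: [0.4763, 0.0002, 0.1229]
ee_rot: [0.0, 0.979, -0.204, -0.0]
contact_force: [0.3, 0.2, -1.2]
width: 0.0246
gripper_force: 78.4
```

{"name": "nudge_tcp", "arguments": {"plan": [[[0, 0, -0.01, 0], [0, 0, -0.01, 0], [0, 0, -0.01, 0], [0, 0, -0.008, 0], [0, 0, -0.004, 0]]]}}

```text
clock: 10.23
position: [0.477, 0.0001, 0.1655]
ee_rot: [-0.0, 0.979, -0.204, 0.001]
contact_force: [0.1, -0.2, -0.9]
width: 0.0245
gripper_force: 78.4
```

{"name": "nudge_tcp", "arguments": {"plan": [[[0, 0, 0, -0.03], [0, 0, 0, -0.06], [0, 0, 0, -0.07], [0, 0, 0, -0.07], [0, 0, 0, -0.07]]]}}

```text
clock: 10.65
position: [0.4763, 0.0002, 0.1641]
ee_rot: [0.0, 0.999, -0.053, -0.0]
contact_force: [0.5, -0.1, -0.7]
width: 0.0247
gripper_force: 78.4
```

{"name": "nudge_tcp", "arguments": {"plan": [[[0, 0, 0, -0.07], [0, 0, 0, -0.06], [0, 0, 0, -0.04], [0, 0, 0, -0.02], [0, 0, 0, 0]]]}}

```text
clock: 11.07
position: [0.4764, 0.0002, 0.1641]
ee_rot: [-0.0, 0.999, 0.04, -0.0]
contact_force: [-0.4, -0.6, -1.6]
width: 0.0248
gripper_force: 78.4
```

```bash
python3 d.py 0.6297 0.0482 0.161
```

```text
delta tool [ 0.1566 -0.0356  0.003 ] pos [4.764e-01 2.000e-04 1.641e-01] yaw 4.57 w 0.0248 F [-0.4 -0.6 -1.6]
```

{"name": "nudge_tcp", "arguments": {"plan": [[[0.008, -0.0018, 0, 0], [0.014, -0.0031, 0, 0], [0.018, -0.004, 0, 0], [0.02, -0.0045, 0, 0], [0.02, -0.0045, 0, 0]]]}}

```text
clock: 11.48
position: [0.5563, 0.0248, 0.1643]
ee_rot: [0.0, 0.999, 0.039, 0.0]
contact_force: [0.4, -0.2, -1.0]
width: 0.0246
gripper_force: 78.4
```

{"name": "nudge_tcp", "arguments": {"plan": [[[0.02, -0.0045, 0, 0], [0.02, -0.0045, 0, 0], [0.018, -0.004, 0, 0], [0.014, -0.0031, 0, 0], [0.0066, -0.0015, 0, 0]]]}}

```text
clock: 11.9
position: [0.6345, 0.049, 0.1638]
ee_rot: [-0.0, 0.999, 0.04, 0.001]
contact_force: [-0.1, 0.2, -0.1]
width: 0.0249
gripper_force: 78.5
```

{"name": "nudge_tcp", "arguments": {"plan": [[[0, 0, 0, 0], [0, 0, 0, 0], [0, 0, 0, 0]]]}}

```text
clock: 12.15
position: [0.6309, 0.0481, 0.164]
ee_rot: [0.0, 0.999, 0.04, -0.001]
contact_force: [-0.8, -0.7, -2.3]
width: 0.0249
gripper_force: 78.5
```

```bash
python3 d.py 0.6317 0.0484 0.145
python3 - <<'E'
from rig import manip
import cv2,numpy as np,pickle
r=manip.get_image("scene");t=manip.get_image("top");pickle.dump((t,r),open("d2.pkl","wb"))
i=r["img"][165:255,290:390];j=t["img"][190:280,250:350]
cv2.imwrite("pics/c6.png",cv2.resize(np.vstack([np.hstack([i,j])]),None,fx=4,fy=4,interpolation=cv2.INTER_CUBIC)[:,:,::-1])
E
```

```text
delta tool [ 0.0008 -0.0003  0.019 ] pos [0.6309 0.0481 0.164 ] yaw 4.56 w 0.0249 F [-0.8 -0.7 -2.3]
```

View pics/c6.png

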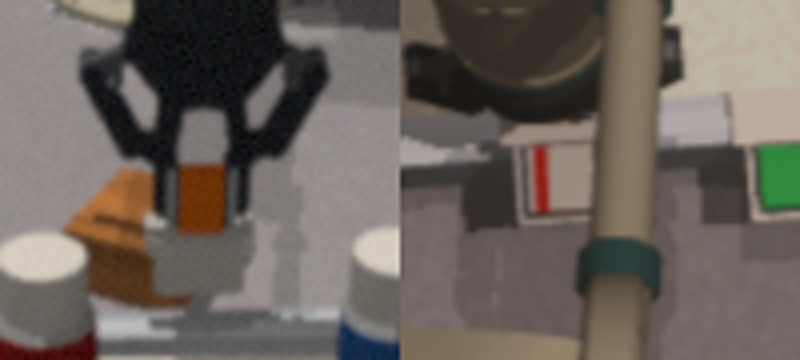

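The rear view shows the grip held, with the tongue above the slot. The top view shows the tile in the pocket, and the tray's front-left outer corner at crop (518,222), which is pixel (279.5,245.5).

```bash
python3 - <<'E'
import pickle,numpy as np,cv2
from h import *
t,s=pickle.load(open("d2.pkl","rb"))
h=cv2.cvtColor(t["img"],cv2.COLOR_RGB2HSV)
print("front row profile V at col 291:",h[238:250,291,2].tolist()," left V row 232:",h[232,274:290,2].tolist(), h[232,274:290,1].tolist())
a=np.radians(4.57);X=np.array([np.cos(a),np.sin(a)]);Y=np.array([-X[1],X[0]])
for z in(.136,.144-.004):
  w=ray(t,(279.5,245.5),z)[:2];print("origin from corner",w+X*.060-Y*.023)
k=blob(t,(0,110,100),(10,255,255),(280,224,292,246));c=k.mean(0);print(c,rect(t,k,.128+.016))
o=np.array([.6309,.0481])-X*.002
for q in((-60,23,8),(-60,-23,8),(-37,0,16),(0,0,0)):
  print(q,proj(t,np.r_[o+X*q[0]/1000+Y*q[1]/1000,.128+q[2]/1000]))
E
```

```text
front row profile V at col 291: [153, 154, 153, 150, 115, 94, 114, 111, 94, 95, 98, 100]  left V row 232: [53, 53, 53, 56, 88, 126, 104, 89, 130, 147, 145, 145, 148, 151, 153, 154] [29, 29, 29, 27, 41, 43, 44, 43, 51, 114, 195, 208, 155, 78, 47, 45]
origin from corner [0.63012541 0.04684314]
origin from corner [0.62955759 0.04653401]
[284.87881833 234.43629421] (array([0.591 , 0.0538]), array([35.3,  7.6]), 2.7)
(-60, 23, 8) [278.95804122 246.0784978 ]
(-60, -23, 8) [301.12643648 244.50580901]
(-37, 0, 16) [289.13986778 233.7297229 ]
(0, 0, 0) [288.43732706 217.74500824]
```

{"name": "nudge_tcp", "arguments": {"plan": [[[0.001, -0.0002, 0.005, 0], [0, 0, 0.008, 0], [0, 0, 0, 0], [0, 0, 0, 0], [0, 0, 0, 0]]]}}

```text
clock: 12.67
position: [0.6327, 0.0484, 0.151]
ee_rot: [0.0, 0.999, 0.04, -0.0]
contact_force: [-0.4, -0.3, -0.9]
width: 0.0246
gripper_force: 78.5
```

```bash
python3 d.py 0.632 0.0484 0.111
```

```text
delta tool [-0.0007 -0.      0.04  ] pos [0.6327 0.0484 0.151 ] yaw 4.57 w 0.0246 F [-0.4 -0.3 -0.9]
```

{"name": "nudge_tcp", "arguments": {"plan": [[[0, 0, 0.004, 0], [0, 0, 0.004, 0], [0, 0, 0, 0]]]}}

```text
clock: 12.92
position: [0.6323, 0.0485, 0.1423]
ee_rot: [-0.0, 0.999, 0.04, -0.001]
contact_force: [-0.2, -0.4, -0.9]
width: 0.0248
gripper_force: 78.5
```

```bash
python3 d.py 0.632 0.0484 0.111
```

```text
delta tool [-0.0003  0.0001  0.0313] pos [0.6323 0.0485 0.1423] yaw 4.57 w 0.0248 F [-0.2 -0.4 -0.9]
```

{"name": "nudge_tcp", "arguments": {"plan": [[[0, 0, 0.004, 0], [0, 0, 0.003, 0], [0, 0, 0, 0]]]}}

```text
clock: 13.17
position: [0.6324, 0.0484, 0.1354]
ee_rot: [0.0, 0.999, 0.04, -0.001]
contact_force: [-0.6, -0.0, -0.7]
width: 0.0249
gripper_force: 78.5
```

{"name": "nudge_tcp", "arguments": {"plan": [[[0, 0, 0.004, 0], [0, 0, 0.003, 0], [0, 0, 0, 0]]]}}

```text
clock: 13.42
position: [0.6325, 0.0485, 0.1285]
ee_rot: [0.0, 0.999, 0.04, -0.001]
contact_force: [-0.0, -0.5, -0.7]
width: 0.0247
gripper_force: 78.5
```

{"name": "nudge_tcp", "arguments": {"plan": [[[0, 0, 0.003, 0], [0, 0, 0.003, 0], [0, 0, 0, 0]]]}}

```text
clock: 13.67
position: [0.6325, 0.0485, 0.1226]
ee_rot: [-0.0, 0.999, 0.04, -0.001]
contact_force: [0.2, 0.5, -1.3]
width: 0.0248
gripper_force: 78.5
```

```bash
python3 d.py 0.632 0.0484 0.111
```

```text
delta tool [-0.0005  0.      0.0116] pos [0.6325 0.0485 0.1226] yaw 4.57 w 0.0248 F [ 0.2  0.5 -1.3]
```

Inside the slot without any contact force. Next I press against the spring.

{"name": "nudge_tcp", "arguments": {"plan": [[[0, 0, 0.003, 0], [0, 0, 0.003, 0], [0, 0, 0, 0]]]}}

```text
clock: 13.92
position: [0.6333, 0.0484, 0.1176]
ee_rot: [0.0, 0.999, 0.04, 0.0]
contact_force: [-1.0, -0.1, 4.3]
width: 0.0248
gripper_force: 79.0
```

{"name": "nudge_tcp", "arguments": {"plan": [[[0, 0, 0.002, 0], [0, 0, 0.002, 0], [0, 0, 0, 0]]]}}

```text
clock: 14.17
position: [0.6333, 0.0485, 0.1142]
ee_rot: [0.0, 0.999, 0.04, 0.001]
contact_force: [-1.3, -0.1, 7.3]
width: 0.0246
gripper_force: 79.2
```

{"name": "nudge_tcp", "arguments": {"plan": [[[0, 0, 0.0015, 0], [0, 0, 0, 0]]]}}

```text
clock: 14.33
position: [0.6333, 0.0485, 0.1131]
ee_rot: [0.0, 0.999, 0.04, 0.001]
contact_force: [-2.5, -0.1, 8.8]
width: 0.0248
gripper_force: 79.3
```

```bash
python3 d.py 0.632 0.0484 0.111
```

```text
delta tool [-0.0013 -0.0001  0.0021] pos [0.6333 0.0485 0.1131] yaw 4.57 w 0.0248 F [-2.5 -0.1  8.8]
```

{"name": "nudge_tcp", "arguments": {"plan": [[[-0.0005, 0, 0.0015, 0], [0, 0, 0, 0]]]}}

```text
clock: 14.5
position: [0.6332, 0.0485, 0.1119]
ee_rot: [0.0, 0.999, 0.04, 0.001]
contact_force: [-1.7, 0.2, 8.9]
width: 0.0248
gripper_force: 79.4
```

{"name": "nudge_tcp", "arguments": {"plan": [[[0, 0, 0.0015, 0], [0, 0, 0, 0]]]}}

```text
clock: 14.67
position: [0.6332, 0.0484, 0.1109]
ee_rot: [0.0, 0.999, 0.04, 0.001]
contact_force: [-2.5, 0.0, 10.1]
width: 0.0248
gripper_force: 80.0
```

{"name": "nudge_tcp", "arguments": {"plan": [[[0, 0, 0.0015, 0], [0, 0, 0, 0]]]}}

```text
clock: 14.83
position: [0.6332, 0.0485, 0.1109]
ee_rot: [0.0, 0.999, 0.04, 0.002]
contact_force: [-3.7, -1.0, 16.6]
width: 0.0246
gripper_force: 80.9
```

{"name": "nudge_tcp", "arguments": {"plan": [[[0, 0, 0.0005, 0], [0, 0, 0, 0], [0, 0, 0, 0], [0, 0, 0, 0], [0, 0, 0, 0]]]}}

```text
clock: 15.25
position: [0.6332, 0.0484, 0.1109]
ee_rot: [0.0, 0.999, 0.04, 0.002]
contact_force: [-4.5, 0.0, 19.3]
width: 0.0247
gripper_force: 81.0
```

```bash
python3 - <<'E'
from rig import manip
import cv2,numpy as np
r=manip.get_image("scene");t=manip.get_image("top")
i=r["img"][175:265,290:390];j=t["img"][190:280,250:350]
cv2.imwrite("pics/c7.png",cv2.resize(np.hstack([i,j]),None,fx=4,fy=4,interpolation=cv2.INTER_CUBIC)[:,:,::-1])
E
```

```text
(no output)
```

View pics/c7.png

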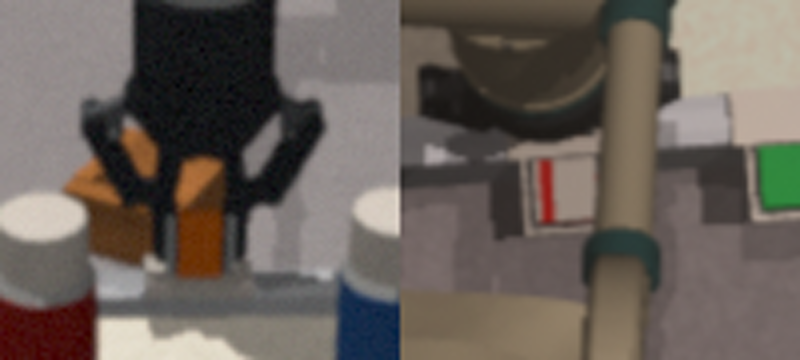

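The shoulders sit on the lip at about crop (200,280). The tile lies in the pocket in front, with its stripe at crop (546,190), and the push is steady at 19 N.

```bash
python3 -c "
from rig import manip
print(manip.sign_off())"
```

```text
the job is handed in; nothing more can be done
None
```

I laid the tile white face up in the pocket and handed the job in at about 15 s with the holder still gripped and pressed home in the free slot at about 19 N; the hand-in returned no verdict.

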